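# Charged battery from the charger onto the bench lamp

### The job

The battery in the charger is full: press the charger's red catch so that it springs loose, slide it out, and slide it onto the dovetail on the sloping back of the amber work lamp, fully home until the lamp's catch clicks and holds it. Leave the charger, the lamp's place and tilt, and the other things on the bench as they are, and let go of everything.

Things in the scene. Friction and masses are not known exactly. Their poses are not given: they have to be found in the camera images.
- pack: battery: dark block, thin amber band, grey and amber top, 0.26 to 0.49 kg. Origin: middle of underside, z up. Block x -46..46, 56 wide (y), z 12..46 mm, plain upright sides to grip. Dovetail foot under it: z 0..10, x -44..20, 44 wide below, 32 above, its first 6 mm 31 wide. Enters a shoe -x end first; a notch (x -31..-19) takes the catch's tongue
- charger_dock (a point): home position of the battery's origin in the charger's shoe, on its level bed 36 mm above the bench; x = way out, y across, z up. The charger is a dark grey block 154 (x) x 84 mm, fast on the bench. Its shoe (rails, stop, tongue, ejector, pad) measures the same as the lamp's
- lamp_dock (a point): home position of the battery's origin on the sloping bed of the shoe on the amber lamp head (154 x 122 x 46 mm). x = way out (up the slope, batteries go in along -x), y across, z square off the bed. Steel dovetail rails x -47..-2, 10 high, 64 mm over outsides; foot has 1.2 mm play each side, 2 mm in height. End stop stops the battery at x -2 mm; latched it rests at x +0.8
- lamp_mouth (a point): point on the bed in the middle of the rails' mouth, x +9 mm from lamp_dock, same axes. The rails flare 17 degrees outward from x -2 to here (78 mm over outsides). The bare bed, 76 mm wide, goes on to x +50 mm from lamp_dock: a battery laid flat on it with its origin at x 54 mm or more lies just outside the mouth and slides straight in
- charger_pad (a point): middle of the top of the charger's red catch pad, 28 (along x) x 34 mm; in the shoe's frame at x -86, z +8 mm. Press square to the bed: sinks up to 14 mm, lets go after about 10, springs back when left. 3 to 5 N, up to 8 N while a battery hangs on the tongue. The end stop (21 mm above bed) begins 6 mm beyond the pad; low cheeks beside it stand 17 mm under the pad's top
- lamp_pad (a point): middle of the top of the lamp's red catch pad, 28 (along x) x 34 mm; in the shoe's frame at x -86, z +8 mm. Press square to the bed: sinks up to 14 mm, lets go after about 10, springs back when left. 3 to 5 N, up to 8 N while a battery hangs on the tongue. The end stop (21 mm above bed) begins 6 mm beyond the pad; low cheeks beside it stand 17 mm under the pad's top
- charger_catch (a joint): catch on the charger: 0 up (locking), 0.075 rad tongue clear of the foot, 0.11 fully down. When the tongue clears, the ejector shoots the battery out to x = +11 to 14 mm, where it stays in the rails; it must then slide on to x = +54 mm or more before it can be lifted
- lamp_catch (a joint): catch on the lamp: 0 up (locking; also when empty), about 0.07 rad while the foot rides over its tongue (from x = 24 mm inwards); it snaps up to 0 (click) only when the battery is pushed in to x = +0.5 mm or less
- lamp_ejector (a joint): spring plunger at the end of the lamp's shoe: 13.5 mm out when empty, about 3 mm latched. It meets the foot at x = 11 mm and pushes back 5 N, rising to 8 N at the end; pushing home takes 10 to 20 N in all. Without the click it pushes the battery out again
- lamp_head (a joint): tilt of the lamp's head on its stiff pivot (holds against 25 N): the bed slopes 28 degrees plus this angle (rad, -0.08 to 0.08), rising away from the robot's side. The stand is of black tube, fast on the bench: feet 180 mm long, 150 mm apart, pivot 135 mm up, knobs to 93 mm either side
- caliper: steel vernier caliper, 244 mm, lying; a bystander, origin at the middle of its underside
- marker_black: black-capped felt marker, 137 mm, lying; a bystander, origin at the middle of its underside
- jar_cerium: small jar with black cap, 30 mm across, 42 mm high; a bystander, origin at the middle of its underside
- brush: cleaning brush, 140 mm, lying; a bystander, origin at the middle of its underside
- loupe: folding loupe, 62 mm; a bystander, origin at the middle of its underside

How it is judged:
On the way, in this order (a step that is already met when the one before it is completed fails the run):
1. the charger's catch has let the battery go: it has sprung at least 6 mm out of its home position, still in the charger's rails (x of pack in the frame of charger_dock above 0.006 m and z of pack in the frame of charger_dock below 0.006 m), for 0.1 s.
2. the battery is clear of the charger, at least 30 mm above its bed (z of pack in the frame of charger_dock above 0.03 m), for 0.1 s.
3. the battery's foot is in the lamp's rails, riding over the sprung tongue of the lamp's catch (value of joint lamp_catch above 0.04 rad and x of pack in the frame of lamp_dock between 0 and 0.023 m and z of pack in the frame of lamp_dock below 0.006 m), for 0.05 s.
At the end, for the whole second after the job is handed in: The battery sits in the lamp's shoe: origin within -3.5 to +3 mm of home along the rails, 3 mm across, -2 to +4 mm off the bed, within 0.08 rad of the rails' direction, at rest, with the lamp's catch sprung back up (below 0.03 rad) (x of pack in the frame of lamp_dock between -0.0035 and 0.003 m and y of pack in the frame of lamp_dock between -0.003 and 0.003 m and z of pack in the frame of lamp_dock between -0.002 and 0.004 m and angle between the x axis of pack and the x axis of lamp_dock, either way round below 0.08 rad and value of joint lamp_catch below 0.03 rad and linear speed of pack below 0.02 m/s); the robot touches nothing.
It fails at once if the lamp's head or tilt is shifted by more than 12 mm (distance of lamp_dock from where it was at the start of the episode above 0.012 m).
It fails at once if another thing on the bench is shifted by more than 30 mm (distance of any of caliper, marker_black, jar_cerium, brush, loupe from where it was at the start of the episode above 0.03 m).
It also fails if it takes over 58 s, if anything falls off the work surface, if the arm or the gripper's body presses on something with over 40 N, if the wrist force passes 120 N, or if a joint passes its speed limit or range.

### The arm

A 7-joint arm with a two-finger parallel gripper is mounted at the origin on a cart in front of the work surface, level with it; the furniture and walls round the work are solid. World frame = base frame: x ahead of the robot, y to its left, z up, the work surface at z = 0. Lengths are in m, angles in rad, forces in N, time in s.
With the tool pointing down it reaches from about 0.425 to 0.95 m from the base axis. Payload 4.7 kg.
Tool frame: the origin (TCP) lies midway between the tips of the shut fingers; the grasp point (between the pads) lies 19 mm behind it; z points along the fingers, y is the line along which they close (so a half turn about z gives the same grasp; the last joint's range is limited). The gripper opens to 85 mm and grips with 20 to 120 N. Pads are 22 mm wide; open, the fingers measure 114 mm over their backs; the gripper's body (76 mm by 85 mm) begins 54 mm behind the grasp point. The pads swing forward as they close: fully open they stand 13 mm farther back than shut.
Start: joints at [-1.369, 0.469, -0.049, 1.532, 0.024, 1.141, -0.082], TCP at [0.154, 0.657, 0.194] pointing down, gripper open.
Joint ranges: [-2.59, 2.59], [-0.33, 1.99], [-1.39, 1.29], [0.1, 2.45], [-1.04, 4.18], [0.21, 1.99], [-2.66, 2.66]. Speed limits (rad/s): [2.57, 2.57, 3.14, 3.14, 3.14, 3.14, 3.14].

### API

Orientations are given as a rotation vector (axis times angle).
In Python, from workcell import ctrl gives the robot as it stands. The module is installed in compiled form; this text tells all that it offers.
- The arm moves only by the tool play_rows, never from a script. Its argument "deltas" is one flat list of numbers, 7 for each row, row after row: the shift along the tool's x, y, z in m, then the turn, a rotation vector about the tool's x, y, z in rad, then the closure in counts, from 0 (fully open) to 255 (shut). In form: [dx, dy, dz, ax, ay, az, gripper, dx, dy, dz, ax, ay, az, gripper, ...]. A call has 1 to 8 rows; each row shifts and turns the commanded pose from where the row before left it, along the tool's axes as they then stand; what a row does not reach is not made up. A row lasts 1/8 s, in which the tool goes at most 62.5 mm and 10.7 degrees, less where a joint would pass 70% of its speed; a pose out of reach is approached as far as the arm can. A call with a gripper value outside its range is refused whole. The fingers move at their own pace and stop on an object; the grip force is fixed at half the most. Time passes only in rows, so rows that do not move let the fingers close. It gives the time, the measured TCP pose, the force, the opening and the grip force at its end, in the units of the state.
- ctrl.get_state(): the state, without advancing time (a new reading comes with each control period).
- ctrl.capture(name): name is "side" or "top" or "wrist"; returns a dict with "pixels" (480x640x3 uint8, red, green, blue), "vertical_fov" (degrees; the focal length in pixels is half the picture's height over the tangent of half this angle, whatever the lens; pixels are square), "cx", "cy" (the principal point, pixels), "position" and "rotation" of the camera in the world; the wrist camera has in their place "tool_from_camera" (4x4, takes a point from camera to tool coordinates, whose origin is the TCP and whose axes are the flange's). Camera axes: x right, y down, z forward; pixel columns grow to the right and rows downward; lengths in m; the calibration is good to about 2 mm. A picture is of the moment at which its call begins: read the wrist's pose just before it. There is no depth.
- ctrl.job_done(): hands the job in; it is judged then, once.
The state is a dict: "clock": time; "joint_pos": joint angles; "joint_vel": joint speeds; "joint_torque": joint torques, N m; "tool_pos": TCP position; "ee_rot": TCP orientation; "wrist_force": force on the tool from outside, world axes, zero at the start; "wrist_torque": the same for the moment, N m; "grip_width": finger opening in m; "gripper_force": force on a finger pad.
Only numpy, scipy, OpenCV 4.12 (cv2) and the standard library are available. Lean on these libraries where they do the work, as an engineer would, in place of code of your own. Each camera call takes 0.05 s, during which the arm holds its last target. There are 200 camera calls.

## Working session

There is one attempt and no reset: what is moved stays moved. The work goes in short steps, Python scripts to look and compute and a tool call to move; the robot and the scene stay as the last step left them, time stands still between calls to the robot, and variables do not carry over. Pictures are saved under pics/ and viewed, at most 10 in all, crops included, and the job is handed in when it is done.

Besides the shell and the picture viewer there is one more tool, called after "Request:" as name(argument=value, ...) on one line, values as JSON. play_rows: Moves the arm, as the interface text tells. Its arguments: {"type":"object","properties":{"deltas":{"type":"array","items":{"type":"number"}}},"required":["deltas"]}

```bash
mkdir -p pics && cat > h.py <<'E'
import numpy as np, cv2, pickle, json
from scipy.spatial.transform import Rotation as R
from workcell import ctrl
def cam(name):
    s=ctrl.get_state(); d=ctrl.capture(name)
    if name=="wrist":
        T=np.eye(4);T[:3,:3]=R.from_rotvec(s["ee_rot"]).as_matrix();T[:3,3]=s["tool_pos"]
        M=T@np.array(d["tool_from_camera"]);p,Rm=M[:3,3],M[:3,:3]
    else:
        p=np.array(d["position"]);Rm=np.array(d["rotation"])
        if Rm.shape!=(3,3): Rm=R.from_rotvec(Rm).as_matrix()
    f=240/np.tan(np.radians(d["vertical_fov"])/2)
    return dict(img=d["pixels"],p=p,R=Rm,f=f,cx=d["cx"],cy=d["cy"])
def save(c,fn): cv2.imwrite("pics/"+fn+".png",c["img"][:,:,::-1]); pickle.dump(c,open("pics/"+fn+".pkl","wb"))
def load(fn): return pickle.load(open("pics/"+fn+".pkl","rb"))
def ray(c,u,v):
    d=c["R"]@np.array([(u-c["cx"])/c["f"],(v-c["cy"])/c["f"],1]);return c["p"],d
def onz(c,u,v,z):
    p,d=ray(c,u,v);return p+d*(z-p[2])/d[2]
def proj(c,P):
    q=(np.atleast_2d(P)-c["p"])@c["R"];return np.c_[c["cx"]+c["f"]*q[:,0]/q[:,2],c["cy"]+c["f"]*q[:,1]/q[:,2]]
E
python3 - <<'E'
from h import *
for n in("side","top","wrist"):
    c=cam(n);save(c,n+"0");print(n,c["p"],c["R"].round(3).tolist(),c["f"],c["cx"],c["cy"])
s=ctrl.get_state();print({k:np.round(v,3).tolist() for k,v in s.items()})
E
```

```text
side [ 0.29136705 -0.89383972  0.90739029] [[0.952, -0.211, 0.221], [-0.305, -0.647, 0.698], [-0.004, -0.733, -0.681]] 447.96667872184616 314.7279246922438 235.57023045426916
top [ 0.41238468 -0.08062908  1.39717091] [[-0.003, -0.995, 0.101], [-1.0, 0.001, -0.015], [0.015, -0.101, -0.995]] 462.7163872533385 313.9692905200884 242.1399393597219
wrist [0.07096831 0.67597748 0.37292245] [[0.229, 0.92, 0.319], [0.974, -0.215, -0.077], [-0.002, 0.328, -0.945]] 337.3233314763426 315.7158135371445 243.46208077898785
{'clock': 0.15, 'joint_pos': [-1.369, 0.469, -0.049, 1.533, 0.024, 1.141, -0.082], 'joint_vel': [-0.0, -0.002, -0.001, -0.005, 0.002, -0.0, -0.001], 'joint_torque': [0.0, -51.077, -0.047, -23.798, 0.011, 0.005, -0.0], 'tool_pos': [0.154, 0.657, 0.193], 'ee_rot': [-0.362, -3.121, 0.002], 'wrist_force': [-0.855, 0.241, -1.246], 'wrist_torque': [-0.034, 0.012, 0.035], 'gripper_force': 0.0, 'grip_width': 0.085}
```

View pics/top0.png

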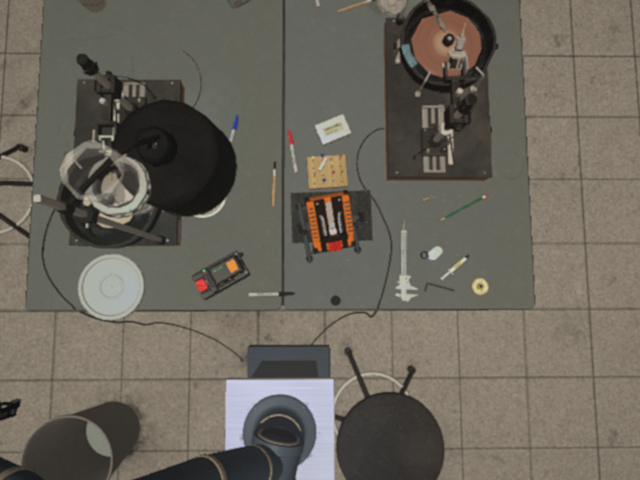

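View pics/side0.png

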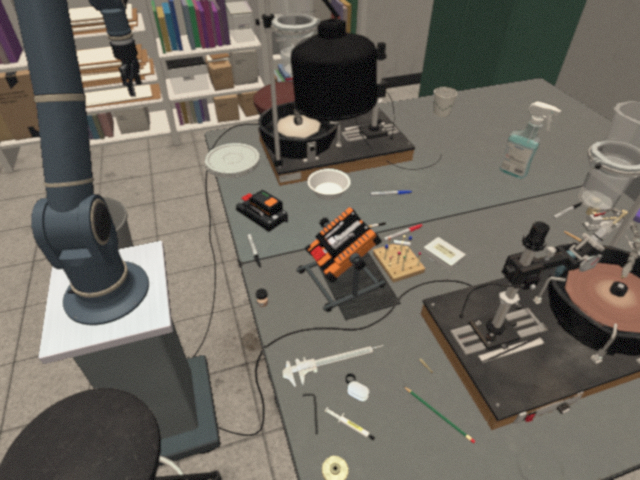

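The top view shows the charger at about (221,275), with its red pad at (201,285) and the battery's amber patch at (236,265). The lamp is at (331,222) with its red pad at (336,245), and the jar is at (335,300). The side view shows the same things, with the charger at (262,207) and the lamp at (341,240).

```bash
python3 - <<'E'
from h import *
c=load("top0")
for u,v,z,n in((201,285,.044,"chpad"),(236,265,.082,"packtop"),(336,245,.12,"lamppad"),(331,222,.15,"lamp"),(335,300,.04,"jar"),(270,294,.01,"marker")):print(n,onz(c,u,v,z).round(3))
a=c["img"][240:310,180:260];b=c["img"][180:270,285:375]
A=cv2.resize(a,(400,350),interpolation=cv2.INTER_CUBIC);B=cv2.resize(b,(400,400),interpolation=cv2.INTER_CUBIC)
d=load("side0");e=cv2.resize(d["img"][180:235,230:290],(400,367),interpolation=cv2.INTER_CUBIC);g=cv2.resize(d["img"][200:315,290:405],(400,233*400//233),interpolation=cv2.INTER_CUBIC)
o=np.zeros((800,800,3),np.uint8);o[:350,:400]=A;o[:400,400:]=B;o[400:767,:400]=e;o[400:,400:]=g
o=cv2.resize(o,(600,600),interpolation=cv2.INTER_AREA)
cv2.imwrite("pics/crop0.png",o[:,:,::-1])
E
```

```text
chpad [0.425 0.228 0.044]
packtop [0.481 0.121 0.082]
lamppad [ 0.534 -0.161  0.12 ]
lamp [ 0.594 -0.146  0.15 ]
jar [ 0.38  -0.162  0.04 ]
marker [0.398 0.03  0.01 ]
```

View pics/crop0.png

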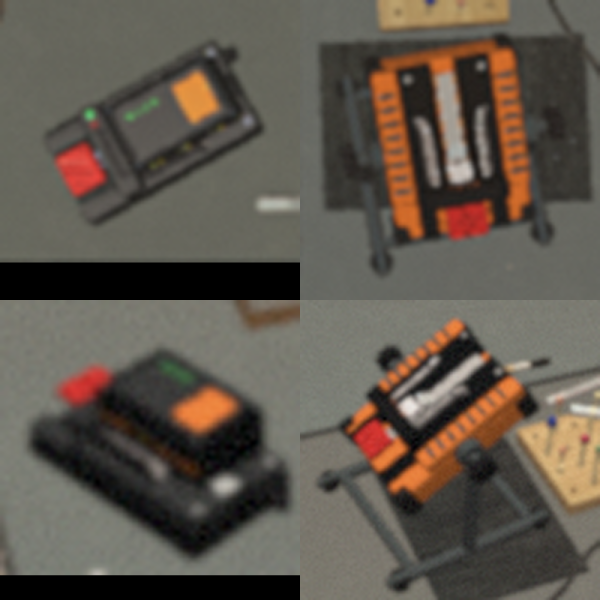

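The crops show the charger's +x running up-right from its red pad, and the lamp's up-slope running away from the robot. Next I move above the charger for a close look.

```bash
cat >> h.py <<'E'
def frame(zaxis,yaxis):
    z=np.array(zaxis,float);z/=np.linalg.norm(z);y=np.array(yaxis,float);y-=z*(y@z);y/=np.linalg.norm(y)
    return np.c_[np.cross(y,z),y,z]
def plan(p1,R1,n,g,p0=None,R0=None):
    s=ctrl.get_state()
    if p0 is None:p0=np.array(s["tool_pos"]);R0=R.from_rotvec(s["ee_rot"]).as_matrix()
    w=R.from_matrix(R0.T@R1).as_rotvec()/n
    st=(np.array(p1)-p0)/n;rows=[]
    for i in range(n):
        Ri=R0@R.from_rotvec(w*i).as_matrix()
        rows.append(list((Ri.T@st).round(4))+list(w.round(4))+[g])
    print("step mm",np.linalg.norm(st)*1e3,"deg",np.degrees(np.linalg.norm(w)))
    for i in range(0,n,8):print(json.dumps([float(x) for r in rows[i:i+8] for x in r]))
def az(a):a=np.radians(a);return np.array([np.cos(a),np.sin(a),0])
E
python3 - <<'E'
from h import *
plan([.44,.19,.24],frame([0,0,-1],az(28)),12,0)
E
```

```text
step mm 45.76041944208506 deg 4.064881235523425
[-0.0321, -0.0324, -0.0038, -0.0001, 0.0001, 0.0709, 0.0, -0.0343, -0.0301, -0.0038, -0.0001, 0.0001, 0.0709, 0.0, -0.0363, -0.0276, -0.0038, -0.0001, 0.0001, 0.0709, 0.0, -0.0382, -0.0249, -0.0038, -0.0001, 0.0001, 0.0709, 0.0, -0.0399, -0.0221, -0.0039, -0.0001, 0.0001, 0.0709, 0.0, -0.0413, -0.0193, -0.0039, -0.0001, 0.0001, 0.0709, 0.0, -0.0426, -0.0163, -0.0039, -0.0001, 0.0001, 0.0709, 0.0, -0.0436, -0.0132, -0.0039, -0.0001, 0.0001, 0.0709, 0.0]
[-0.0445, -0.0101, -0.0039, -0.0001, 0.0001, 0.0709, 0.0, -0.0451, -0.0069, -0.0039, -0.0001, 0.0001, 0.0709, 0.0, -0.0454, -0.0037, -0.0039, -0.0001, 0.0001, 0.0709, 0.0, -0.0456, -0.0005, -0.0039, -0.0001, 0.0001, 0.0709, 0.0]
```

Request:
play_rows(deltas=[-0.032,-0.0325,-0.004,0,0,0.071,255,-0.0345,-0.03,-0.004,0,0,0.071,255,-0.0365,-0.0275,-0.004,0,0,0.071,255,-0.038,-0.025,-0.004,0,0,0.071,255,-0.04,-0.022,-0.004,0,0,0.071,255,-0.0415,-0.0195,-0.004,0,0,0.071,255,-0.0425,-0.0165,-0.004,0,0,0.071,255,-0.0435,-0.013,-0.004,0,0,0.071,255])

```text
clock: 1.15
tool_pos: [0.3454, 0.3443, 0.2262]
ee_rot: [-1.225, -2.893, 0.0]
wrist_force: [0.8, -0.5, -0.8]
grip_width: 0.0001
gripper_force: 0.0
```

Request:
play_rows(deltas=[-0.0445,-0.01,-0.004,0,0,0.071,255,-0.045,-0.007,-0.004,0,0,0.071,255,-0.0455,-0.004,-0.004,0,0,0.071,255,-0.0455,-0.0005,-0.004,0,0,0.071,255,0,0,0,0,0,0,255,0,0,0,0,0,0,255])

```text
clock: 1.9
tool_pos: [0.4392, 0.1907, 0.242]
ee_rot: [-1.617, -2.692, 0.0]
wrist_force: [-0.5, 0.1, -0.0]
grip_width: 0.0001
gripper_force: 0.0
```

```bash
python3 - <<'E'
from h import *
c=cam("wrist");save(c,"w1");s=ctrl.get_state();print(s["tool_pos"],s["ee_rot"],s["wrist_force"],s["clock"])
E
```

```text
[0.43890097 0.19115777 0.24189555] [-1.61550352e+00 -2.69342063e+00  3.51748250e-04] [ 0.38147755 -0.55972547  0.17969568] 1.95
```

View pics/w1.png

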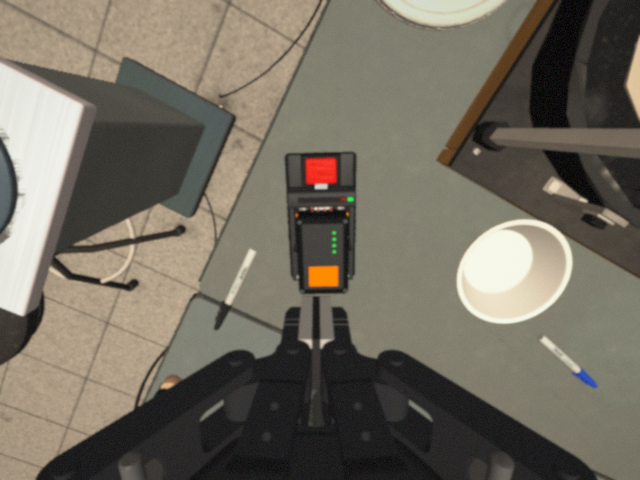

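The wrist view shows the red pad at (321,171), the battery top from (300,222) to (347,291) with its amber patch at (323,276), and the finger tips at (317,297).

```bash
cat >> h.py <<'E'
def blob(c,kind,box=None):
    h=cv2.cvtColor(c["img"],cv2.COLOR_RGB2HSV).astype(int);H,S,V=h[...,0],h[...,1],h[...,2]
    m=((H<5)|(H>174)) if kind=="red" else ((H>=7)&(H<20))
    m=(m&(S>150)&(V>110)).astype(np.uint8)
    if box: k=np.zeros_like(m);k[box[1]:box[3],box[0]:box[2]]=1;m*=k
    n,l,st,ce=cv2.connectedComponentsWithStats(m)
    i=1+np.argmax(st[1:,4]);return ce[i],cv2.minAreaRect(np.argwhere(l==i)[:,::-1].astype(np.float32)),st[i]
E
python3 - <<'E'
from h import *
c=load("w1")
for k,z in(("red",.044),("orange",.082)):
    ce,r,st=blob(c,k,(270,130,380,310));print(k,ce,r,st)
    P=onz(c,*ce,z);B=np.array([onz(c,*b,z) for b in cv2.boxPoints(r)])
    print(P.round(4),[(np.degrees(np.arctan2(*(B[(i+1)%4]-B[i])[1::-1])).round(1),np.linalg.norm(B[(i+1)%4]-B[i]).round(4)) for i in range(4)])
    if k=="red":P0=P
    else:d=P-P0;print("az",np.degrees(np.arctan2(d[1],d[0])),np.linalg.norm(d[:2]))
# independent: top camera
c=load("top0")
for k,z in(("red",.044),("orange",.082)):
    ce,r,st=blob(c,k,(185,240,260,310));print("top",k,ce,onz(c,*ce,z).round(4))
E
```

```text
red [320.50120773 170.25724638] ((320.5, 170.5), (27.0, 31.0), 90.0) [305 157  32  28 828]
[0.4244 0.2273 0.044 ] [(np.float64(28.0), np.float64(0.0337)), (np.float64(-60.8), np.float64(0.0293)), (np.float64(-152.0), np.float64(0.0346)), (np.float64(117.4), np.float64(0.0293))]
orange [323.10752688 275.90168971] ((323.0, 275.5), (21.0, 30.0), 90.0) [308 265  31  22 651]
[0.4786 0.1315 0.082 ] [(np.float64(28.0), np.float64(0.0327)), (np.float64(-60.7), np.float64(0.0253)), (np.float64(-152.0), np.float64(0.0334)), (np.float64(117.6), np.float64(0.0253))]
az -60.479045789260326 0.11010177667434212
top red [201.03478261 284.6173913 ] [0.4259 0.2275 0.044 ]
top orange [231.65555556 265.52222222] [0.4792 0.1335 0.082 ]
```

```bash
python3 - <<'E'
from h import *
Rt=frame([0,0,-1],az(29.3)); p=np.array([.4247,.2274,0])-.002*az(-60.7)
plan(p+[0,0,.056],Rt,6,255)
print(p)
E
```

```text
step mm 31.723871373785734 deg 0.20189196305276141
[0.0068, 0.0008, 0.031, -0.0001, -0.0001, -0.0035, 255.0, 0.0068, 0.0008, 0.031, -0.0001, -0.0001, -0.0035, 255.0, 0.0068, 0.0008, 0.031, -0.0001, -0.0001, -0.0035, 255.0, 0.0068, 0.0008, 0.031, -0.0001, -0.0001, -0.0035, 255.0, 0.0068, 0.0009, 0.031, -0.0001, -0.0001, -0.0035, 255.0, 0.0068, 0.0009, 0.031, -0.0001, -0.0001, -0.0035, 255.0]
[0.42372124 0.22914414 0.        ]
```

Request:
play_rows(deltas=[0.007,0.001,0.031,0,0,-0.0035,255,0.007,0.001,0.031,0,0,-0.0035,255,0.007,0.001,0.031,0,0,-0.0035,255,0.007,0.001,0.031,0,0,-0.0035,255,0.0065,0.0005,0.031,0,0,-0.0035,255,0.0065,0.0005,0.031,0,0,-0.0035,255,0,0,0,0,0,0,255])

```text
clock: 2.82
tool_pos: [0.4218, 0.2291, 0.0542]
ee_rot: [-1.584, -2.71, 0.008]
wrist_force: [-0.2, -0.0, 0.1]
grip_width: 0.0002
gripper_force: 0.0
```

Request:
play_rows(deltas=[0,0,0.008,0,0,0,255,0,0,0.006,0,0,0,255,0,0,0.005,0,0,0,255,0,0,0.004,0,0,0,255,0,0,0,0,0,0,255,0,0,0,0,0,0,255])

```text
clock: 3.58
tool_pos: [0.4247, 0.2285, 0.0333]
ee_rot: [1.591, 2.709, 0.0]
wrist_force: [-0.6, 0.5, 0.0]
grip_width: -0.0
gripper_force: 0.0
```

```bash
python3 - <<'E'
from h import *
s=ctrl.get_state();print(s["tool_pos"],s["ee_rot"],s["wrist_force"],s["clock"])
c=cam("side");save(c,"s2");c=cam("top");save(c,"t2")
for k,z in(("red",.034),("orange",.082)):
    ce,r,st=blob(c,k,(185,240,260,310));print("top",k,ce,onz(c,*ce,z).round(4))
E
```

```text
[0.42471255 0.2285099  0.03330866] [1.59081759e+00 2.70897641e+00 4.99506391e-04] [-0.62732567  0.50156162  0.02964464] 3.575
top red [203.15873016 284.38095238] [0.4267 0.2236 0.034 ]
top orange [231.65555556 265.52222222] [0.4792 0.1335 0.082 ]
```

```bash
python3 - <<'E'
from h import *
a=cam("wrist");save(a,"w2")
c=load("s2");x=cv2.resize(c["img"][150:250,210:330],(480,400),interpolation=cv2.INTER_CUBIC)
y=cv2.resize(a["img"][200:340,220:420],(480,336),interpolation=cv2.INTER_CUBIC)
o=np.zeros((740,480,3),np.uint8);o[:400]=x;o[404:]=y
cv2.imwrite("pics/c2.png",cv2.resize(o,(389,600),interpolation=cv2.INTER_AREA)[:,:,::-1])
E
```

```text
(no output)
```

View pics/c2.png

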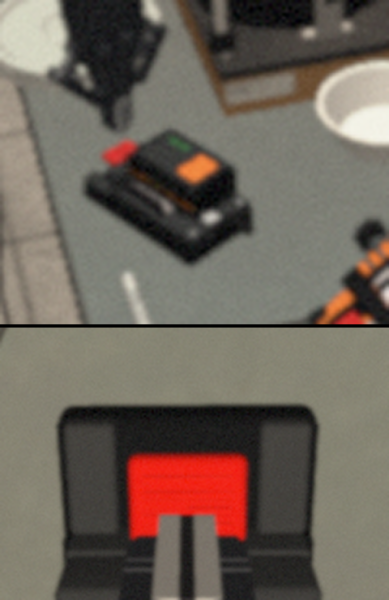

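The crop shows the finger tips still above the pad (side view tip (120,125), pad (120,152)). The wrist view agrees, with the tip overlapping the pad's +x edge. I'll check the projections.

```bash
python3 - <<'E'
from h import *
s=ctrl.get_state();t=np.array(s["tool_pos"])
for n in("s2","w2","t2"):
    c=load(n);print(n,"tcp",proj(c,t).round(1),"pad44",proj(c,[.4247,.2274,.044]).round(1),"pad24",proj(c,[.4247,.2274,.024]).round(1))
    box={"s2":(215,150,280,250),"w2":(220,200,420,340),"t2":(185,240,260,310)}[n]
    ce,r,st=blob(c,"red",box);print("red",ce,st)
# triangulate pad from first pics w1, top0, side0
A=[];b=[]
for n,box in(("w1",(270,130,380,310)),("top0",(185,240,260,310)),("side0",(230,180,290,235))):
    c=load(n);ce,r,st=blob(c,"red",box);p,d=ray(c,*ce);d=d/np.linalg.norm(d);M=np.eye(3)-np.outer(d,d);A.append(M);b.append(M@p);print(n,ce,st)
X=np.linalg.lstsq(np.vstack(A),np.hstack(b),rcond=None)[0];print(X.round(4),[np.linalg.norm(M@X-q).round(4) for M,q in zip(A,b)])
E
```

```text
s2 tcp [[247.3 199.2]] pad44 [[247.  196.7]] pad24 [[247.7 201.7]]
red [246.58974359 196.8974359 ] [242 194  10   7  39]
w2 tcp [[317.6 279.7]] pad44 [[316.7 289.6]] pad24 [[316.6 274.6]]
red [316.25989446 283.66754617] [ 285  265   63   45 2274]
t2 tcp [[201.5 285.1]] pad44 [[201.1 285. ]] pad24 [[202.6 285.1]]
red [203.15873016 284.38095238] [200 278   8  13  63]
w1 [320.50120773 170.25724638] [305 157  32  28 828]
top0 [201.03478261 284.6173913 ] [195 278  13  14 115]
side0 [246.65853659 196.97560976] [242 194  10   7  41]
[0.4246 0.2275 0.0433] [np.float64(0.0003), np.float64(0.0013), np.float64(0.0012)]
```

```bash
python3 - <<'E'
from h import *
s=ctrl.get_state();t=np.array(s["tool_pos"]);Rm=R.from_rotvec(s["ee_rot"]).as_matrix()
for n in("s2","w2"):
    c=load(n)
    for h in(0,.01,.02,.03,.04):print(n,h,proj(c,np.array([t+Rm@[x,0,-h] for x in(-.011,0,.011)])).round(0).tolist())
E
```

```text
s2 0 [[250.0, 201.0], [247.0, 199.0], [245.0, 198.0]]
s2 0.01 [[249.0, 198.0], [247.0, 197.0], [245.0, 195.0]]
s2 0.02 [[249.0, 196.0], [247.0, 194.0], [244.0, 193.0]]
s2 0.03 [[249.0, 193.0], [246.0, 192.0], [244.0, 190.0]]
s2 0.04 [[248.0, 190.0], [246.0, 189.0], [244.0, 188.0]]
w2 0 [[318.0, 296.0], [318.0, 280.0], [318.0, 262.0]]
w2 0.01 [[318.0, 305.0], [318.0, 287.0], [318.0, 269.0]]
w2 0.02 [[318.0, 314.0], [318.0, 296.0], [318.0, 277.0]]
w2 0.03 [[318.0, 324.0], [318.0, 305.0], [318.0, 286.0]]
w2 0.04 [[318.0, 336.0], [318.0, 316.0], [318.0, 295.0]]
```

Request:
play_rows(deltas=[0,0,0.004,0,0,0,255,0,0,0.004,0,0,0,255,0,0,0,0,0,0,255])

```text
clock: 4.1
tool_pos: [0.4242, 0.2283, 0.0247]
ee_rot: [-1.59, -2.709, 0.001]
wrist_force: [0.7, -0.3, 0.2]
grip_width: -0.0
gripper_force: 0.0
```

Request:
play_rows(deltas=[0,0,0.004,0,0,0,255,0,0,0.003,0,0,0,255,0,0,0,0,0,0,255])

```text
clock: 4.47
tool_pos: [0.4243, 0.2284, 0.0179]
ee_rot: [-1.59, -2.709, 0.001]
wrist_force: [0.5, 0.3, 0.2]
grip_width: -0.0001
gripper_force: 0.0
```

```bash
python3 - <<'E'
from h import *
s=ctrl.get_state();print({k:np.round(v,4).tolist() for k,v in s.items()})
a=cam("wrist");save(a,"w3");c=cam("side");save(c,"s3")
x=cv2.resize(c["img"][150:250,210:330],(720,600),interpolation=cv2.INTER_CUBIC);cv2.imwrite("pics/c3.png",x[:,:,::-1])
E
```

```text
{'clock': 4.475, 'joint_pos': [-0.7978, 0.4128, 0.2668, 2.153, -0.1891, 0.5979, 0.1134], 'joint_vel': [-0.0015, -0.0052, 0.0027, -0.0032, 0.0008, 0.0034, -0.0016], 'joint_torque': [0.0021, -37.2732, 2.741, -14.4282, 0.0006, -0.0123, 0.0053], 'tool_pos': [0.4243, 0.2284, 0.0179], 'ee_rot': [-1.5904, -2.7089, 0.0009], 'wrist_force': [0.4869, 0.2994, 0.2339], 'wrist_torque': [0.0195, -0.0399, -0.0051], 'gripper_force': 0.0, 'grip_width': -0.0001}
```

View pics/c3.png

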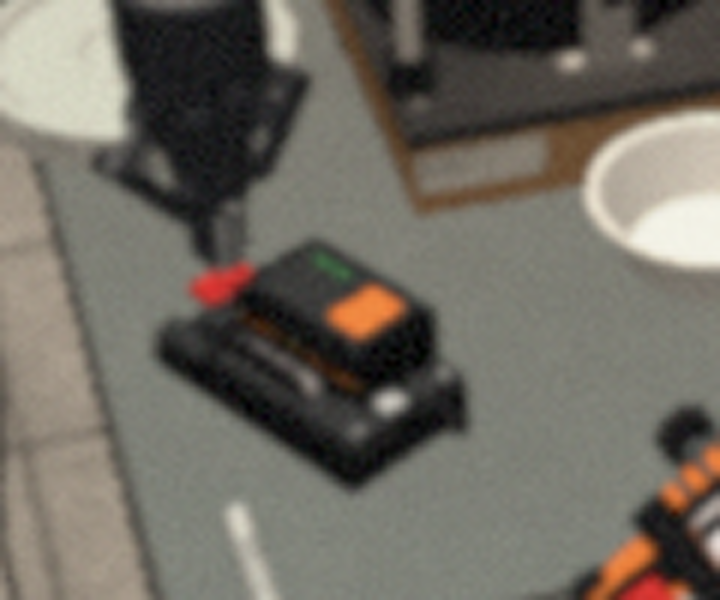

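The crop shows the finger tips at about (225,262), still just above the red pad at (222,285). So the visible tips are about 30 mm short of the reported TCP, and I'll descend by force.

Request:
play_rows(deltas=[0,0,0.003,0,0,0,255,0,0,0.003,0,0,0,255,0,0,0,0,0,0,255])

```text
clock: 4.95
tool_pos: [0.4243, 0.2284, 0.0119]
ee_rot: [-1.59, -2.709, 0.001]
wrist_force: [1.0, -1.4, 0.3]
grip_width: 0.0003
gripper_force: 0.0
```

Request:
play_rows(deltas=[0,0,0.003,0,0,0,255,0,0,0,0,0,0,255])

```text
clock: 5.2
tool_pos: [0.4244, 0.2284, 0.009]
ee_rot: [-1.59, -2.709, 0.0]
wrist_force: [0.3, -0.1, -1.4]
grip_width: 0.0001
gripper_force: 0.0
```

Request:
play_rows(deltas=[0,0,0.003,0,0,0,255,0,0,0,0,0,0,255])

```text
clock: 5.45
tool_pos: [0.4248, 0.2287, 0.0062]
ee_rot: [1.59, 2.709, 0.001]
wrist_force: [-0.2, 0.7, 1.1]
grip_width: -0.0
gripper_force: 0.8
```

Request:
play_rows(deltas=[0,0,0.003,0,0,0,255,0,0,0,0,0,0,255])

```text
clock: 5.7
tool_pos: [0.4246, 0.2289, 0.0032]
ee_rot: [-1.59, -2.709, -0.001]
wrist_force: [-0.5, 1.0, 2.4]
grip_width: 0.0002
gripper_force: 1.2
```

```bash
python3 - <<'E'
from h import *
a=cam("wrist");save(a,"w4");t=cam("top");ce,r,st=blob(a,"red",(220,180,420,340));print(ce,st);print(blob(t,"orange",(185,240,260,310))[0])
h=cv2.cvtColor(a["img"],cv2.COLOR_RGB2GRAY)
print(h[260:320:3,318])
s=ctrl.get_state();print(s["wrist_force"],s["tool_pos"])
E
```

```text
[316.53576642 297.51313869] [ 281  286   71   42 1370]
[231.69230769 265.49450549]
[16 20 27 20 28 30 30 29 29 63 92 94 70 47 45 33 39 40 40 35]
[-0.83585432  1.01425832  2.28348733] [0.4246245  0.22884078 0.00321793]
```

Request:
play_rows(deltas=[0,0,0.003,0,0,0,255,0,0,0.002,0,0,0,255,0,0,0,0,0,0,255])

```text
clock: 6.18
tool_pos: [0.4246, 0.2287, -0.0019]
ee_rot: [-1.59, -2.709, -0.0]
wrist_force: [-1.6, 2.1, 3.4]
grip_width: 0.0001
gripper_force: 1.7
```

Request:
play_rows(deltas=[0,0,0.002,0,0,0,255,0,0,0.0015,0,0,0,255,0,0,0,0,0,0,255])

```text
clock: 6.55
tool_pos: [0.4246, 0.2286, -0.0054]
ee_rot: [-1.591, -2.709, -0.0]
wrist_force: [-1.2, 2.0, 3.5]
grip_width: -0.0003
gripper_force: 2.0
```

```bash
python3 - <<'E'
from h import *
t=cam("top");print(blob(t,"orange",(185,240,260,310))[0])
s=ctrl.get_state();print(s["wrist_force"],s["tool_pos"])
E
```

```text
[235.21111111 263.53333333]
[-1.43004289  2.96627457  3.57445827] [ 0.42462269  0.22868423 -0.00531589]
```

The battery's amber patch moved about 11.5 mm outward, so the battery is released. The real tips sit about 37 mm short of the nominal TCP. I'll lift, open and go above the battery.

```bash
python3 - <<'E'
from h import *
Rt=frame([0,0,-1],az(29.3)); 
s=ctrl.get_state();R0=R.from_rotvec(s["ee_rot"]).as_matrix();p0=np.array(s["tool_pos"])+[0,0,.06]
plan([.4727,.1419,.09],Rt,4,0,p0,R0)
E
```

```text
step mm 26.32743495822179 deg 0.03323287727563782
[-0.0248, -0.0001, -0.0088, 0.0, -0.0001, -0.0006, 0.0, -0.0248, -0.0001, -0.0088, 0.0, -0.0001, -0.0006, 0.0, -0.0248, -0.0001, -0.0088, 0.0, -0.0001, -0.0006, 0.0, -0.0248, -0.0001, -0.0088, 0.0, -0.0001, -0.0006, 0.0]
```

Request:
play_rows(deltas=[0,0,-0.02,0,0,0,255,0,0,-0.04,0,0,0,255,-0.025,0,-0.009,0,0,0,0,-0.025,0,-0.009,0,0,0,0,-0.025,0,-0.009,0,0,0,0,-0.0245,0,-0.009,0,0,0,0,0,0,0,0,0,0,0,0,0,0,0,0,0,0])

```text
clock: 7.6
tool_pos: [0.4721, 0.1417, 0.09]
ee_rot: [-1.59, -2.708, 0.002]
wrist_force: [0.2, 0.5, -0.4]
grip_width: 0.0852
gripper_force: 0.0
```

```bash
python3 - <<'E'
from h import *
c=cam("wrist");save(c,"w5");s=ctrl.get_state();print(s["tool_pos"],s["ee_rot"],s["clock"],s["grip_width"])
t=cam("top")
ce,r,st=blob(c,"orange",(220,150,420,400));print(ce,r,st,onz(c,*ce,.082))
ce2=blob(t,"orange",(185,240,260,310))[0];print(onz(t,*ce2,.082))
ce,r,st=blob(c,"red",(220,0,420,300));print(ce,r,st,onz(c,*ce,.044))
h=np.arange(0,.06,.01)
cv2.imwrite("pics/w5.png",c["img"][:,:,::-1])
E
```

```text
[0.47196727 0.14207817 0.08998093] [-1.58840781e+00 -2.70894981e+00  1.93255058e-03] 7.65 0.08560336036203813
[318.52802198 309.90769231] ((318.4999694824219, 309.9999694824219), (52.99999237060547, 33.99999237060547), -0.0) [ 292  293   54   35 1820] [0.48471817 0.12036801 0.082     ]
[0.48581897 0.12193333 0.082     ]
[317.68945312 104.19921875] ((317.9999694824219, 104.49998474121094), (53.99999237060547, 46.99999237060547), -0.0) [ 291   81   55   48 2560] [0.42442073 0.2271044  0.044     ]
```

View pics/w5.png

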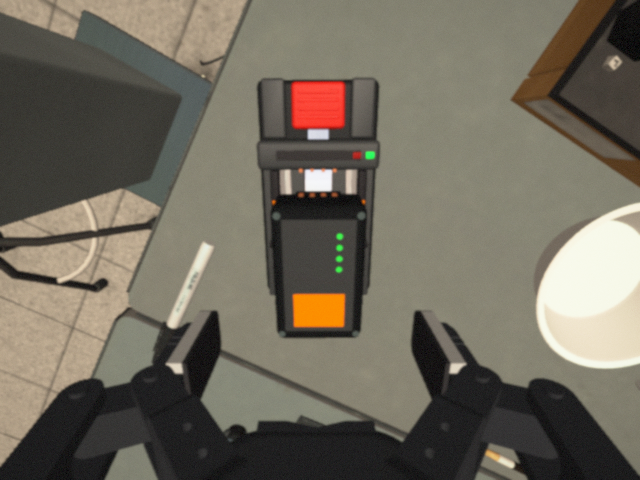

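The wrist view shows the battery centred between the open fingers (cols 275–362, fingers at 200 and 440), ejected about 12.5 mm. I descend and grip.

Request:
play_rows(deltas=[0,0,0.02,0,0,0,0,0,0,0.02,0,0,0,0,0,0,0.02,0,0,0,0,0,0,0.015,0,0,0,0,0,0,0.008,0,0,0,0,0,0,0,0,0,0,0])

```text
clock: 8.45
tool_pos: [0.4728, 0.1417, 0.0073]
ee_rot: [-1.59, -2.709, 0.001]
wrist_force: [0.0, -0.0, -0.1]
grip_width: 0.0854
gripper_force: 0.0
```

Request:
play_rows(deltas=[0,0,0,0,0,0,255,0,0,0,0,0,0,255,0,0,0,0,0,0,255,0,0,0,0,0,0,255,0,0,0,0,0,0,255])

```text
clock: 9.07
tool_pos: [0.4738, 0.1419, 0.0085]
ee_rot: [1.59, 2.708, 0.002]
wrist_force: [-0.4, -0.1, 6.1]
grip_width: 0.0556
gripper_force: 62.9
```

```bash
python3 - <<'E'
from h import *
c=cam("wrist");save(c,"w6");s=ctrl.get_state();print(s["tool_pos"],s["ee_rot"],s["clock"],s["grip_width"],s["wrist_force"],s["wrist_torque"])
t=cam("top");ce2=blob(t,"orange",(185,240,260,310))[0];print(onz(t,*ce2,.082))
E
```

```text
[0.47378806 0.14184974 0.00847207] [1.59030941e+00 2.70841690e+00 2.27770035e-03] 9.125 0.05528945143986413 [-1.05076108 -0.962997    6.29789077] [-0.18071515  0.17330896 -0.00439424]
[0.48607489 0.11688024 0.082     ]
```

Request:
play_rows(deltas=[-0.005,0,-0.0005,0,0,0,255,-0.008,0,-0.0005,0,0,0,255,-0.01,0,0,0,0,0,255,-0.01,0,0,0,0,0,255,-0.01,0,0,0,0,0,255,-0.007,0,0,0,0,0,255,0,0,0,0,0,0,255])

```text
clock: 10.05
tool_pos: [0.4976, 0.0969, 0.0086]
ee_rot: [1.593, 2.708, -0.001]
wrist_force: [-0.2, -0.2, -4.0]
grip_width: 0.0553
gripper_force: 64.3
```

```bash
python3 - <<'E'
from h import *
c=cam("wrist");save(c,"w7");s=ctrl.get_state();print(s["tool_pos"],s["ee_rot"],s["clock"],s["grip_width"],s["wrist_force"],s["wrist_torque"])
for n in("w6","w7"):
    d=load(n);r=blob(d,"orange",(220,150,420,470));print(r[0],r[2],r[1][2], blob(d,"red",(220,0,420,300))[0])
E
```

```text
[0.49730372 0.09755315 0.00855725] [-1.59155420e+00 -2.70814627e+00  4.14985746e-04] 10.1 0.05550038180597984 [ 0.65997457  0.08976358 -4.58010168] [ 0.01129463 -0.04160383 -0.04906787]
[315.62482168 406.59058488] [ 274  390   84   38 2804] 90.0 [314.79647021  90.23040803]
[315.62142857 406.55392857] [ 274  390   84   38 2800] 90.0 [388.16915423  14.6119403 ]
```

Battery is clear of the rails (weight carried, about 4 N). I lift it and compute the lamp frame.

Request:
play_rows(deltas=[0,0,-0.01,0,0,0,255,0,0,-0.03,0,0,0,255,0,0,-0.045,0,0,0,255,0,0,-0.045,0,0,0,255,0,0,-0.045,0,0,0,255,0,0,-0.045,0,0,0,255,0,0,0,0,0,0,255])

```text
clock: 10.98
tool_pos: [0.4996, 0.0986, 0.2329]
ee_rot: [1.587, 2.705, 0.011]
wrist_force: [0.0, 0.2, -4.0]
grip_width: 0.0548
gripper_force: 65.1
```

```bash
python3 - <<'E'
from h import *
s=ctrl.get_state();print(s["tool_pos"],s["wrist_force"],s["grip_width"])
# pack in tool
dock=np.array([.4245,.2273,.036])+.086*az(-60.6);X=az(-60.6)
c=load("w5");o=onz(c,318.5,292.5,.082);ex=(o-dock)@X; cc=onz(c,*blob(c,"orange",(220,150,420,400))[0],.082)
print("w5 orange edge x",ex,"centre x",(cc-dock)@X,"y",(cc-dock)@az(29.4), "orig centre .0241")
px=((cc-dock)@X)-.0241; eoff=ex-px
c=load("w6");o=onz(c,315.6,389.5,.082);px6=(o-dock)@X-eoff
print("pack x in w5, w6",px,px6)
tp=np.array([.47379,.14185,.00847]);rel=dock+X*px6-tp;print("pack rel tool along x",rel@X,"y",rel@az(29.4))
# lamp triangulation
A=[];b=[]
for n,box in(("top0",(320,225,350,262)),("side0",(300,225,345,285))):
    c=load(n);ce,r,st=blob(c,"red",box);p,d=ray(c,*ce);d/=np.linalg.norm(d);M=np.eye(3)-np.outer(d,d);A.append(M);b.append(M@p);print(n,ce,st,r)
Xp=np.linalg.lstsq(np.vstack(A),np.hstack(b),rcond=None)[0];print("lamp pad",Xp.round(4),[np.linalg.norm(M@Xp-q).round(4) for M,q in zip(A,b)])
E
```

```text
[0.4996316  0.09862689 0.23285419] [ 0.02252318  0.15791963 -3.98701131] 0.054830208793763935
w5 orange edge x 0.02445914830886868 centre x 0.036721952394780495 y -3.0418683673425004e-05 orig centre .0241
pack x in w5, w6 0.012621952394780495 0.013416758488607124
pack rel tool along x 0.000774892312696659 y -0.000994403003700311
top0 [334.83962264 245.67924528] [329 241  13  11 106] ((335.02703857421875, 245.6621551513672), (9.206343650817871, 11.343530654907227), 80.53767395019531)
side0 [317.15079365 252.61111111] [311 246  14  15 126] ((317.2212829589844, 252.5655517578125), (11.395282745361328, 11.395282745361328), 50.19443130493164)
lamp pad [ 0.5306 -0.1567  0.1303] [np.float64(0.0002), np.float64(0.0002)]
```

```bash
cat >> h.py <<'E'
def lampframe(psi,th):
    psi,th=np.radians([psi,th]);x=np.array([np.cos(th)*np.cos(psi),np.cos(th)*np.sin(psi),np.sin(th)]);y=np.array([-np.sin(psi),np.cos(psi),0]);return np.c_[x,y,np.cross(x,y)]
def tcp_for(dock,L,q):  # pack origin at q in dock frame -> TCP, R
    Rt=np.c_[-L[:,0],L[:,1],-L[:,2]];return dock+L@np.array(q)-Rt@np.array([-.0008,0,-.0275]),Rt
E
python3 - <<'E'
from h import *
L=lampframe(10,28);dock=np.array([.5306,-.1567,.1303])-L@[-.086,0,.008];print(dock)
p,Rt=tcp_for(dock,L,[.075,0,.09]);print(p);plan(p,Rt,12,255)
E
```

```text
[ 0.60907861 -0.1428621   0.16361097]
[ 0.6447018  -0.13658077  0.25362999]
step mm 23.09395719980567 deg 6.278024018616182
[-0.023, 0.001, -0.0017, -0.0246, -0.0349, -0.1009, 255.0, -0.023, -0.0013, -0.0009, -0.0246, -0.0349, -0.1009, 255.0, -0.0228, -0.0036, -0.0002, -0.0246, -0.0349, -0.1009, 255.0, -0.0223, -0.0059, 0.0005, -0.0246, -0.0349, -0.1009, 255.0, -0.0216, -0.0081, 0.0011, -0.0246, -0.0349, -0.1009, 255.0, -0.0206, -0.0103, 0.0016, -0.0246, -0.0349, -0.1009, 255.0, -0.0194, -0.0123, 0.002, -0.0246, -0.0349, -0.1009, 255.0, -0.018, -0.0143, 0.0024, -0.0246, -0.0349, -0.1009, 255.0]
[-0.0164, -0.0161, 0.0026, -0.0246, -0.0349, -0.1009, 255.0, -0.0146, -0.0177, 0.0027, -0.0246, -0.0349, -0.1009, 255.0, -0.0126, -0.0192, 0.0027, -0.0246, -0.0349, -0.1009, 255.0, -0.0105, -0.0204, 0.0026, -0.0246, -0.0349, -0.1009, 255.0]
```

Request:
play_rows(deltas=[-0.023,0.001,-0.0017,-0.0246,-0.035,-0.101,255,-0.023,-0.0013,-0.001,-0.0246,-0.035,-0.101,255,-0.0228,-0.0036,0,-0.0246,-0.035,-0.101,255,-0.0223,-0.006,0.0005,-0.0246,-0.035,-0.101,255,-0.0216,-0.008,0.001,-0.0246,-0.035,-0.101,255,-0.0206,-0.0103,0.0016,-0.0246,-0.035,-0.101,255,-0.0194,-0.0123,0.002,-0.0246,-0.035,-0.101,255,-0.018,-0.0143,0.0024,-0.0246,-0.035,-0.101,255])

```text
clock: 11.98
tool_pos: [0.5925, -0.0588, 0.2404]
ee_rot: [0.339, 2.792, 0.038]
wrist_force: [0.9, -0.3, -3.7]
grip_width: 0.0554
gripper_force: 64.8
```

Request:
play_rows(deltas=[-0.0164,-0.016,0.0026,-0.0246,-0.035,-0.101,255,-0.0146,-0.0177,0.0027,-0.0246,-0.035,-0.101,255,-0.0126,-0.019,0.0027,-0.0246,-0.035,-0.101,255,-0.0105,-0.0204,0.0026,-0.0246,-0.035,-0.101,255,0,0,0,0,0,0,255,0,0,0,0,0,0,255])

```text
clock: 12.72
tool_pos: [0.6412, -0.1358, 0.2476]
ee_rot: [-0.233, 2.654, 0.056]
wrist_force: [0.6, 0.9, -4.0]
grip_width: 0.0553
gripper_force: 64.8
```

```bash
python3 - <<'E'
from h import *
c=cam("wrist");save(c,"w8");s=ctrl.get_state();print(s["tool_pos"],R.from_rotvec(s["ee_rot"]).as_matrix().round(3).tolist(),s["wrist_force"],s["grip_width"],s["joint_pos"],s["clock"])
r=blob(c,"red",(200,0,440,300));print(r)
E
```

```text
[ 0.64165748 -0.13524109  0.24813159] [[-0.874, -0.175, 0.454], [-0.156, 0.984, 0.08], [-0.461, -0.001, -0.887]] [ 0.41530363  0.42642265 -3.29145756] 0.05538110124076031 [-0.046307    0.18743228  0.33268882  1.91073503 -0.4331014   0.6568934
  2.30728557] 12.775
(array([311.82465923,  14.32651797]), ((312.0, 15.5), (31.0, 54.0), 90.0), array([ 285,    0,   55,   32, 1614], dtype=int32))
```

View pics/w8.png

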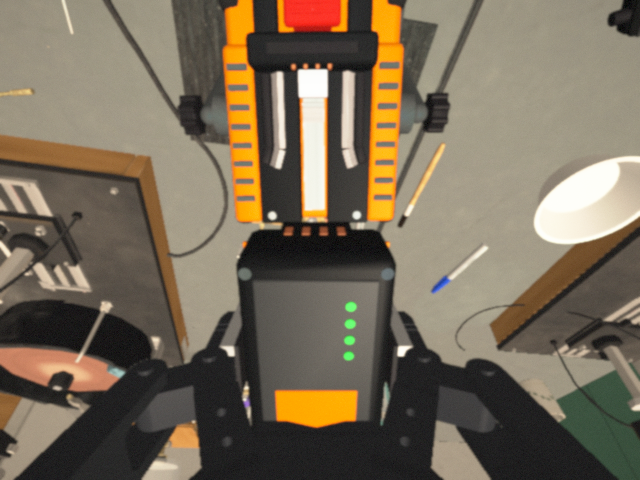

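The view shows the lamp almost aligned: red pad (cut off) at (312,15), bed-end screws at (271,215) and (357,215), and flared rail tips at (278,165) and (350,165). The battery's mid column is 317. I take two more wrist views from either side to triangulate the lamp.

Request:
play_rows(deltas=[0.02,0.02,-0.0175,0,0,0,255,0.02,0.02,-0.0175,0,0,0,255,0.02,0.02,-0.0175,0,0,0,255,0,0.02,0,0,0,0,255,0,0,0,0,0,0,255,0,0,0,0,0,0,255])

```text
clock: 13.52
tool_pos: [0.5524, -0.0715, 0.2679]
ee_rot: [-0.234, 2.651, 0.053]
wrist_force: [0.1, -0.1, -2.3]
grip_width: 0.0554
gripper_force: 65.4
```

```bash
python3 - <<'E'
from h import *
c=cam("wrist");save(c,"w9");s=ctrl.get_state();print(s["tool_pos"],s["clock"])
E
```

```text
[ 0.55247798 -0.07198939  0.26784129] 13.575
```

Request:
play_rows(deltas=[0,-0.04,0,0,0,0,255,0,-0.04,0,0,0,0,255,0,-0.04,0,0,0,0,255,0,-0.04,0,0,0,0,255,0,0,0,0,0,0,255,0,0,0,0,0,0,255])

```text
clock: 14.32
tool_pos: [0.58, -0.2293, 0.2676]
ee_rot: [-0.233, 2.652, 0.054]
wrist_force: [-0.1, 1.3, -3.0]
grip_width: 0.0555
gripper_force: 65.5
```

```bash
python3 - <<'E'
from h import *
c=cam("wrist");save(c,"w10");s=ctrl.get_state();print(s["tool_pos"],s["clock"])
L=lampframe(10,28);dock=np.array([.60907,-.14286,.1636])
pts=[dock+L@q for q in([-.086,0,.008],[0.045,.028,0],[.045,-.028,0],[.009,.035,.01],[.009,-.035,.01])]
for n in("w8","w9","w10"):
    d=load(n);print(n,proj(d,np.array(pts)).round(0).tolist(),blob(d,"red",(100,0,540,300))[::2])
o=np.zeros((600,800,3),np.uint8)
for i,n in enumerate(("w9","w10")):
    d=load(n);u,v=proj(d,pts[0])[0];u=int(np.clip(u,100,540));x0=u-100;y0=20
    print(n,"crop origin",x0,y0);o[:,400*i:400*i+400]=cv2.resize(d["img"][y0:y0+300,x0:x0+200],(400,600),interpolation=cv2.INTER_CUBIC)
cv2.imwrite("pics/m9.png",o[:,:,::-1])
E
```

```text
[ 0.58006871 -0.22841747  0.26775778] 14.375
w8 [[314.0, 3.0], [352.0, 217.0], [276.0, 217.0], [366.0, 169.0], [262.0, 168.0]] (array([311.82465923,  14.32651797]), array([ 285,    0,   55,   32, 1614], dtype=int32))
w9 [[215.0, 112.0], [260.0, 263.0], [201.0, 262.0], [265.0, 229.0], [185.0, 228.0]] (array([212.15587681, 108.86423633]), array([ 190,   90,   45,   39, 1591], dtype=int32))
w10 [[418.0, 113.0], [432.0, 264.0], [372.0, 264.0], [448.0, 230.0], [368.0, 230.0]] (array([417.28879037, 109.87650412]), array([ 395,   92,   46,   38, 1579], dtype=int32))
w9 crop origin 115 20
w10 crop origin 317 20
```

View pics/m9.png

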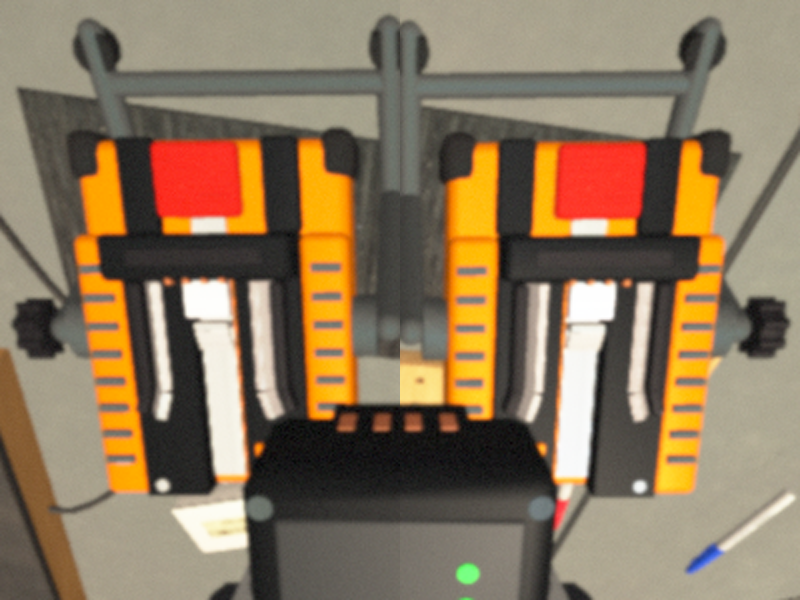

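The montage shows the pad whole in both views, the left screw at crop (162,486), the right screw at (640,486), and the rail tips at about (163,419), (530,417) and (640,418). I fit the lamp pose to these.

```bash
cat > fit.py <<'E'
from h import *
from scipy.optimize import least_squares
V={n:load(n) for n in("w8","w9","w10","top0","side0")}
def bright(n,u,v,r=5):
    g=cv2.cvtColor(V[n]["img"],cv2.COLOR_RGB2GRAY).astype(float);u,v=int(u),int(v);w=g[v-r:v+r+1,u-r:u+r+1];w=np.clip(w-np.median(w)-20,0,None)
    yy,xx=np.mgrid[v-r:v+r+1,u-r:u+r+1];return np.array([(w*xx).sum(),(w*yy).sum()])/w.sum()
ob=[]
for n in("w9","w10"):
    ce,r,st=blob(V[n],"red",(100,0,540,300));ob.append((n,"pad",ce,1))
    ob.append((n,"padn",(ce[0],st[1]+st[3]-.5),.7))
ob.append(("w8","padn",(311.8,31.5),.7))
for n,box in(("top0",(320,225,350,262)),("side0",(300,225,345,285))):ob.append((n,"pad",blob(V[n],"red",box)[0],1))
for n,k,u,v in(("w8","sL",271,215),("w9","sL",196,263),("w8","sR",357,215),("w10","sR",437,263)):
    b=bright(n,u,v);print(n,k,b);ob.append((n,k,b,1))
for n,k,u,v in(("w8","tL",277,166),("w9","tL",196.5,229.5),("w10","tL",382,228.5),("w8","tR",351,166),("w10","tR",437,229)):ob.append((n,k,(u,v),.5))
def model(q):
    L=lampframe(*q[3:5]);sx,sy,tx,ty,tz=q[5:]
    P=dict(pad=[-.086,0,.008],padn=[-.072,0,.008],sL=[sx,-sy,0],sR=[sx,sy,0],tL=[tx,-ty,tz],tR=[tx,ty,tz])
    return {k:q[:3]+L@v for k,v in P.items()}
def res(q):
    P=model(q);r=[]
    for n,k,o,w in ob:
        d=proj(V[n],P[k])[0]-o
        if k=="padn":d=d*[0,1]
        r+=list(d*w)
    return np.r_[r,(q[7]-.009)/.003,(q[9]-.008)/.004,(q[6]-.028)/.01,(q[5]-.045)/.01]
f=least_squares(res,[.609,-.143,.1636,10,28,.045,.028,.009,.03,.008],x_scale=[.01]*3+[1,1]+[.01]*5)
print(f.x.round(4),"cost",f.cost)
cov=np.linalg.inv(f.jac.T@f.jac);print("sd",np.sqrt(np.diag(cov)).round(4))
P=model(f.x)
for n,k,o,w in ob:print(n,k,(proj(V[n],P[k])[0]-o).round(1))
np.save("lamp.npy",f.x)
E
python3 fit.py
```

```text
w8 sL [271.91862504 215.25955805]
w9 sL [195.91694801 262.73362593]
w8 sR [356.36338028 214.72570423]
w10 sR [436.40472927 262.91158328]
[ 6.06100e-01 -1.43600e-01  1.66700e-01  1.06728e+01  3.07820e+01
  4.33000e-02  3.00000e-02  9.00000e-03  2.39000e-02  9.20000e-03] cost 10.277154905085263
sd [8.0000e-04 3.0000e-04 1.7000e-03 3.0290e-01 1.4239e+00 1.0000e-03
 7.0000e-04 8.0000e-04 8.0000e-04 2.8000e-03]
w9 pad [1.3 1.4]
w9 padn [2.8 0.4]
w10 pad [-0.8  1.5]
w10 padn [-2.1  0.6]
w8 padn [ 0.4 -4.7]
top0 pad [0.5 0.5]
side0 pad [-0.2  0.7]
w8 sL [0.1 0.2]
w9 sL [ 0.3 -0.5]
w8 sR [0.1 0.1]
w10 sR [0.2 0.1]
w8 tL [0.2 0.6]
w9 tL [-1.1 -1.5]
w10 tL [-1.   0.7]
w8 tR [-1.1  0. ]
w10 tR [-0.4 -0.1]
```

```bash
sed -i '/"w8","padn"/d' fit.py && sed -i 's/^def model/for n,k,u,v in(("top0","sR",317.4,203.4),("top0","sL",339,199.5)):\n    b=bright(n,u,v,2);print(n,k,b);ob.append((n,k,b,1))\ndef model/' fit.py && cat >> fit.py <<'E'
print("side pred",{k:proj(V["side0"],P[k])[0].round(1).tolist() for k in("sL","sR")})
g=cv2.cvtColor(V["side0"]["img"],cv2.COLOR_RGB2GRAY)
for k in("sL","sR"):
    u,v=proj(V["side0"],P[k])[0].astype(int);print(k,u,v);print(g[v-5:v+6,u-5:u+6])
E
python3 fit.py
```

```text
w8 sL [271.91862504 215.25955805]
w9 sL [195.91694801 262.73362593]
w8 sR [356.36338028 214.72570423]
w10 sR [436.40472927 262.91158328]
top0 sR [316.69026549 203.48672566]
top0 sL [338.72807018 199.37719298]
[ 6.05200e-01 -1.43800e-01  1.67000e-01  1.07039e+01  2.98163e+01
  4.40000e-02  3.00000e-02  9.40000e-03  2.38000e-02  8.90000e-03] cost 2.849445661561145
sd [7.0000e-04 3.0000e-04 1.3000e-03 2.9530e-01 1.1739e+00 8.0000e-04
 6.0000e-04 9.0000e-04 8.0000e-04 2.7000e-03]
w9 pad [0.3 0.3]
w9 padn [ 2.  -0.4]
w10 pad [-0.   0.5]
w10 padn [-1.4 -0.2]
top0 pad [0.6 1. ]
side0 pad [-0.7  0.4]
w8 sL [0.2 0.2]
w9 sL [ 0.3 -0.5]
w8 sR [0.2 0.1]
w10 sR [0.2 0.2]
w8 tL [0.3 0.6]
w9 tL [-1.2 -1.5]
w10 tL [-0.9  0.7]
w8 tR [-1.  -0.1]
w10 tR [-0.3 -0.1]
top0 sR [0.5 0.2]
top0 sL [0.7 0.2]
side pred {'sL': [365.0, 227.3], 'sR': [351.8, 213.2]}
sL 365 227
[[145 116  84  63  79 103 117 121 122 125 123]
 [133  91  56  38  55  79  98 119 122 121 127]
 [ 96  54  34  32  35  59  82 106 124 136 145]
 [ 56  31  27  20  41  62  82  95 121 144 168]
 [ 26  24  21  28  66  99 110  96 106 133 153]
 [ 24  25  27  40  80 116 121  96  80  95 117]
 [ 25  22  27  30  63  89  96  66  49  62  87]
 [ 31  22  21  20  36  51  46  50  56  85 106]
 [ 15  25  25  20  22  32  38  65  98 122 136]
 [ 20  25  21  21  26  49  78 110 133 146 152]
 [ 27  28  21  32  46  79 110 143 146 153 153]]
sR 351 213
[[130 133 147 148 142 128 113 108 118 123 124]
 [136 146 153 153 152 140 112  95 105 116 124]
 [144 149 155 149 151 138 106  71  84 105 118]
 [137 149 151 155 140 118  93  67  65  86 109]
 [124 142 146 137 119 103 101  91  64  70  96]
 [114 124 124 112  85  87 107 102  69  53  82]
 [117 105  94  69  55  58  79  76  53  41  50]
 [107  80  54  39  24  33  42  35  23  34  40]
 [ 82  51  29  25  16  19  26  13  17  20  31]
 [ 50  30  28  25  29  24  24  19  21  28  24]
 [ 32  23  28  23  20  14  20  22  26  22  17]]
```

```bash
sed -i 's/^def model/ob.append(("side0","sL",(365.5,226.8),1));ob.append(("side0","sR",(352.2,212.6),1))\ndef model/' fit.py && sed -i '/^g=cv2.cvtColor(V\["side0/,$d' fit.py && cat >> fit.py <<'E'
q=np.load("lamp.npy");L=lampframe(q[3],q[4]);p,Rt=tcp_for(q[:3],L,[.066,0,.03])
print("pre",p);plan(p,Rt,6,255)
E
python3 fit.py | tail -24
```

```text
5.0000e-04 9.0000e-04 8.0000e-04 2.7000e-03]
w9 pad [0.3 0.3]
w9 padn [ 2.  -0.4]
w10 pad [-0.   0.5]
w10 padn [-1.4 -0.2]
top0 pad [0.6 1. ]
side0 pad [-0.7  0.4]
w8 sL [0.2 0.4]
w9 sL [ 0.4 -0.4]
w8 sR [0.2 0.3]
w10 sR [0.2 0.2]
w8 tL [0.3 0.6]
w9 tL [-1.1 -1.5]
w10 tL [-0.9  0.7]
w8 tR [-1.  -0.1]
w10 tR [-0.3 -0.1]
top0 sR [0.4 0.1]
top0 sL [0.7 0.1]
side0 sL [-0.4  0.5]
side0 sR [-0.4  0.6]
side pred {'sL': [365.1, 227.3], 'sR': [351.8, 213.2]}
pre [ 0.65960005 -0.13349783  0.20140443]
step mm 23.415178141049726 deg 0.3837455462582531
[-0.0089, 0.0133, 0.0171, -0.0012, -0.0064, -0.0015, 255.0, -0.0088, 0.0132, 0.0172, -0.0012, -0.0064, -0.0015, 255.0, -0.0087, 0.0132, 0.0172, -0.0012, -0.0064, -0.0015, 255.0, -0.0086, 0.0132, 0.0173, -0.0012, -0.0064, -0.0015, 255.0, -0.0086, 0.0131, 0.0174, -0.0012, -0.0064, -0.0015, 255.0, -0.0085, 0.0131, 0.0175, -0.0012, -0.0064, -0.0015, 255.0]
```

Request:
play_rows(deltas=[-0.013,0.02,0.008,-0.001,-0.0055,-0.0013,255,-0.013,0.02,0.008,-0.001,-0.0055,-0.0013,255,-0.013,0.02,0.008,-0.001,-0.0055,-0.0013,255,-0.013,0.019,0.008,-0.001,-0.0055,-0.0013,255,0,0,0.024,-0.001,-0.0055,-0.0013,255,0,0,0.024,-0.001,-0.0055,-0.0013,255,0,0,0.022,-0.001,-0.0055,-0.0013,255,0,0,0,0,0,0,255])

```text
clock: 15.38
tool_pos: [0.6588, -0.1322, 0.2011]
ee_rot: [-0.248, 2.615, 0.067]
wrist_force: [0.3, -0.1, -2.5]
grip_width: 0.0555
gripper_force: 65.3
```

```bash
python3 - <<'E'
from h import *
q=np.load("lamp.npy");print(q.round(4));L=lampframe(q[3],q[4])
c=cam("wrist");save(c,"w11");s=ctrl.get_state();Rt=R.from_rotvec(s["ee_rot"]).as_matrix();t=np.array(s["tool_pos"])
print("pack in dock",(L.T@(t+Rt@[-.0008,0,-.0275]-q[:3])).round(4),"rot err deg",np.degrees(R.from_matrix(L.T@np.c_[-Rt[:,0],Rt[:,1],-Rt[:,2]]).as_rotvec()).round(2),s["clock"],s["wrist_force"],s["wrist_torque"])
for k,o in dict(sL=[q[5],-q[6],0],sR=[q[5],q[6],0],tL=[q[7],-q[8],q[9]],tR=[q[7],q[8],q[9]],stop=[-.066,0,.021]).items():print(k,proj(c,q[:3]+L@o).round(1))
x=c["img"][0:300,120:520];cv2.imwrite("pics/w11c.png",cv2.resize(x,(800,600),interpolation=cv2.INTER_CUBIC)[:,:,::-1])
p,R1=tcp_for(q[:3],L,[.063,0,.004]);plan(p,R1,3,255)
E
```

```text
[ 6.05200e-01 -1.43800e-01  1.66900e-01  1.07076e+01  2.97550e+01
  4.41000e-02  3.00000e-02  9.40000e-03  2.38000e-02  8.90000e-03]
pack in dock [0.0665 0.0003 0.0312] rot err deg [0.02 0.03 0.05] 15.425 [ 0.61841619  0.18206893 -3.80148944] [-0.1622374   0.91245393 -0.02444105]
sL [[261.1 246. ]]
sR [[365.6 246.1]]
tL [[267.1 188.4]]
tR [[359.4 188.5]]
stop [[313.    9.9]]
step mm 9.14622347280641 deg 0.020363014590019077
[0.0012, -0.0001, 0.0091, 0.0001, -0.0002, 0.0003, 255.0, 0.0012, -0.0001, 0.0091, 0.0001, -0.0002, 0.0003, 255.0, 0.0012, -0.0001, 0.0091, 0.0001, -0.0002, 0.0003, 255.0]
```

View pics/w11c.png

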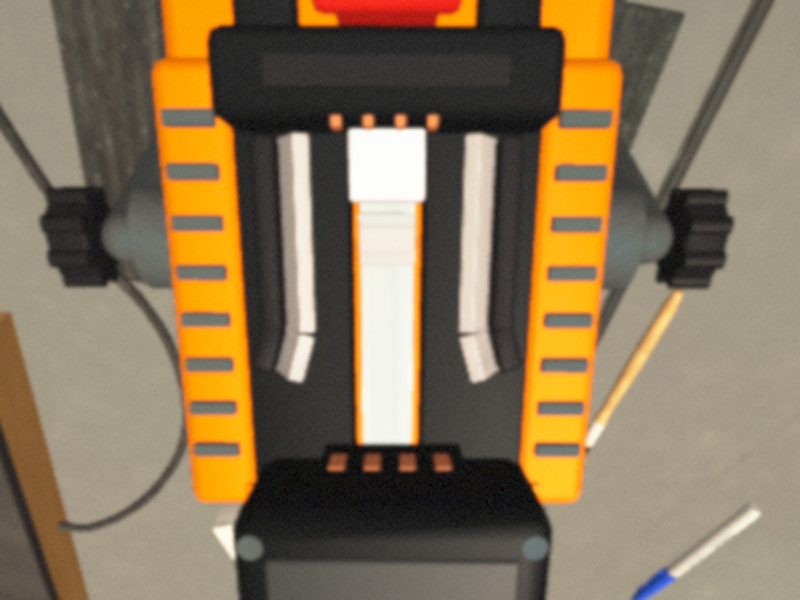

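The crop shows the battery (mid col 391) lined up with the rails (mid 388, tips at 297 and 483) and parallel to them. I lower it onto the bed.

Request:
play_rows(deltas=[0.001,0,0.009,0,0,0,255,0.001,0,0.009,0,0,0,255,0.001,0,0.006,0,0,0,255,0,0,0,0,0,0,255])

```text
clock: 15.92
tool_pos: [0.6686, -0.1326, 0.1802]
ee_rot: [-0.244, 2.613, 0.064]
wrist_force: [-0.1, 0.4, -3.5]
grip_width: 0.0554
gripper_force: 65.5
```

Request:
play_rows(deltas=[0,0,0.002,0,0,0,255,0,0,0,0,0,0,255])

```text
clock: 16.18
tool_pos: [0.67, -0.1327, 0.1793]
ee_rot: [-0.244, 2.611, 0.064]
wrist_force: [0.4, -0.1, -3.2]
grip_width: 0.0554
gripper_force: 65.5
```

Request:
play_rows(deltas=[0,0,0.002,0,0,0,255,0,0,0,0,0,0,255])

```text
clock: 16.42
tool_pos: [0.6709, -0.1324, 0.1774]
ee_rot: [-0.244, 2.612, 0.064]
wrist_force: [-0.1, -0.6, -3.3]
grip_width: 0.0551
gripper_force: 65.5
```

Request:
play_rows(deltas=[0,0,0.0015,0,0,0,255,0,0,0,0,0,0,255])

```text
clock: 16.68
tool_pos: [0.6716, -0.1322, 0.176]
ee_rot: [-0.244, 2.612, 0.064]
wrist_force: [-0.1, 0.9, -4.2]
grip_width: 0.0552
gripper_force: 65.5
```

Request:
play_rows(deltas=[0,0,0.0015,0,0,0,255,0,0,0,0,0,0,255])

```text
clock: 16.92
tool_pos: [0.6723, -0.1321, 0.1747]
ee_rot: [-0.244, 2.612, 0.064]
wrist_force: [0.0, 0.1, -3.7]
grip_width: 0.0553
gripper_force: 65.5
```

Request:
play_rows(deltas=[0,0,0.001,0,0,0,255,0,0,0,0,0,0,255])

```text
clock: 17.18
tool_pos: [0.6728, -0.1321, 0.1739]
ee_rot: [-0.244, 2.612, 0.064]
wrist_force: [0.6, 0.1, -3.1]
grip_width: 0.0552
gripper_force: 65.5
```

```bash
cat >> h.py <<'E'
def rep():
    q=np.load("lamp.npy");L=lampframe(q[3],q[4]);s=ctrl.get_state();Rt=R.from_rotvec(s["ee_rot"]).as_matrix();t=np.array(s["tool_pos"])
    print("pack in dock mm",(1e3*(L.T@(t+Rt@[-.0008,0,-.0275]-q[:3]))).round(1),"rot",np.degrees(R.from_matrix(L.T@np.c_[-Rt[:,0],Rt[:,1],-Rt[:,2]]).as_rotvec()).round(2),"F",(L.T@s["wrist_force"]).round(1),"M",(L.T@s["wrist_torque"]).round(2),"t",s["clock"],s["grip_width"])
E
python3 -c "
from h import *
rep()"
```

```text
pack in dock mm [63.8 -1.  -0.4] rot [-0.06 -0.04 -0.01] F [-1. -0. -3.] M [-0.01  0.89  0.01] t 17.175 0.05524571492241471
```

Request:
play_rows(deltas=[0,0.001,0.0015,0,0,0,255,0,0,0,0,0,0,255])

```text
clock: 17.42
tool_pos: [0.6733, -0.1307, 0.1725]
ee_rot: [-0.244, 2.612, 0.064]
wrist_force: [-0.2, -0.4, -2.8]
grip_width: 0.0552
gripper_force: 65.5
```

```bash
python3 -c "
from h import *
rep()"
```

```text
pack in dock mm [63.8  0.2 -2. ] rot [-0.05 -0.03  0.  ] F [-1.6 -0.3 -2.3] M [0.01 0.97 0.03] t 17.425 0.05520624202012752
```

Request:
play_rows(deltas=[0,0,0.0015,0,0,0,255,0,0,0,0,0,0,255])

```text
clock: 17.68
tool_pos: [0.6738, -0.1308, 0.1722]
ee_rot: [-0.244, 2.611, 0.065]
wrist_force: [-5.5, 0.1, 2.7]
grip_width: 0.055
gripper_force: 66.8
```

```bash
python3 -c "
from h import *
rep()"
```

```text
pack in dock mm [64.   0.1 -2.5] rot [-0.01 -0.07 -0.02] F [-3.4  1.1  5. ] M [0.38 1.35 0.01] t 17.675 0.05502558633032609
```

Contact with the bed is felt (+8 N, acting centrally). I relieve it slightly and slide in.

Request:
play_rows(deltas=[0,0,-0.0008,0,0,0,255,0.004,0,0,0,0,0,255,0.005,0,0,0,0,0,255,0.005,0,0,0,0,0,255,0,0,0,0,0,0,255])

```text
clock: 18.3
tool_pos: [0.6615, -0.134, 0.1657]
ee_rot: [-0.243, 2.611, 0.063]
wrist_force: [-5.3, -0.7, 4.9]
grip_width: 0.0552
gripper_force: 66.4
```

```bash
python3 -c "
from h import *
rep()"
```

```text
pack in dock mm [49.8 -0.8 -1.9] rot [-0.11 -0.09 -0.05] F [-2.2  0.3  6.9] M [0.05 0.84 0.  ] t 18.3 0.05523321518763108
```

Request:
play_rows(deltas=[0.005,0,0,0,0,0,255,0.005,0,0,0,0,0,255,0,0,0,0,0,0,255])

```text
clock: 18.68
tool_pos: [0.6539, -0.1356, 0.1616]
ee_rot: [-0.243, 2.609, 0.062]
wrist_force: [-4.0, -0.3, 6.8]
grip_width: 0.0552
gripper_force: 66.8
```

```bash
python3 -c "
from h import *
rep()"
```

```text
pack in dock mm [40.9 -0.9 -1.6] rot [-0.14 -0.19 -0.04] F [-0.1  0.5  7.9] M [0.06 0.46 0.  ] t 18.675 0.05515686771925076
```

Request:
play_rows(deltas=[0,0,0,0,0.02,0,255,0,0,0,0,0,0,255])

```text
clock: 18.92
tool_pos: [0.6533, -0.1357, 0.1614]
ee_rot: [-0.245, 2.63, 0.061]
wrist_force: [-6.6, -0.5, 9.4]
grip_width: 0.0552
gripper_force: 67.3
```

```bash
python3 -c "
from h import *
rep()"
```

```text
pack in dock mm [40.9 -0.9 -1.5] rot [-0.12  1.03 -0.03] F [-1.1  0.8 11.5] M [0.12 0.79 0.02] t 18.925 0.055247726650826834
```

Request:
play_rows(deltas=[0,0,-0.0006,0,-0.02,0,255,0,0,0,0,0,0,255,0,0,0,0,0,0,255])

```text
clock: 19.3
tool_pos: [0.6528, -0.1354, 0.1611]
ee_rot: [-0.243, 2.611, 0.063]
wrist_force: [-5.3, -0.4, 6.4]
grip_width: 0.0551
gripper_force: 66.5
```

```bash
python3 -c "
from h import *
rep()"
```

```text
pack in dock mm [39.9 -0.5 -1.5] rot [-0.09 -0.06 -0.04] F [-1.4  0.6  8.2] M [-0.    0.71  0.  ] t 19.3 0.055142460586963614
```

Request:
play_rows(deltas=[0,0,0,0,-0.015,0,255,0,0,0,0,0,0,255,0,0,0,0,0,0,255])

```text
clock: 19.68
tool_pos: [0.653, -0.1352, 0.161]
ee_rot: [-0.242, 2.596, 0.065]
wrist_force: [-4.6, -1.2, 5.7]
grip_width: 0.0554
gripper_force: 66.5
```

```bash
python3 -c "
from h import *
rep()"
```

```text
pack in dock mm [39.6 -0.4 -1.7] rot [-0.09 -0.91 -0.03] F [-1.3 -0.3  7.3] M [-0.06  0.6   0.01] t 19.675 0.05538532910275214
```

Request:
play_rows(deltas=[0,0,-0.0006,0,0,0,255,0.004,0,0,0,0,0,255,0.004,0,0,0,0,0,255,0,0,0,0,0,0,255])

```text
clock: 20.18
tool_pos: [0.6454, -0.136, 0.157]
ee_rot: [-0.243, 2.597, 0.066]
wrist_force: [-3.9, 0.3, 4.3]
grip_width: 0.0552
gripper_force: 66.4
```

```bash
python3 -c "
from h import *
rep()"
```

```text
pack in dock mm [31.   0.2 -1.4] rot [-0.03 -0.88 -0.02] F [-1.2  1.   5.6] M [ 0.1   0.5  -0.01] t 20.175 0.055221333023417266
```

Request:
play_rows(deltas=[0.004,0,0,0,0,0,255,0.004,0,0,0,0,0,255,0,0,0,0,0,0,255])

```text
clock: 20.55
tool_pos: [0.6389, -0.1376, 0.1532]
ee_rot: [-0.242, 2.596, 0.065]
wrist_force: [-1.9, -0.6, 4.9]
grip_width: 0.0552
gripper_force: 66.5
```

```bash
python3 -c "
from h import *
rep()"
```

```text
pack in dock mm [23.3 -0.2 -1.4] rot [-0.07 -0.93 -0.02] F [ 0.8 -0.2  5.3] M [0.02 0.45 0.02] t 20.55 0.05519263314841355
```

Request:
play_rows(deltas=[0.003,0,0,0,0,0,255,0.003,0,0,0,0,0,255,0.003,0,0,0,0,0,255,0,0,0,0,0,0,255])

```text
clock: 21.05
tool_pos: [0.6317, -0.139, 0.149]
ee_rot: [-0.243, 2.595, 0.065]
wrist_force: [-2.0, -0.1, 7.6]
grip_width: 0.0554
gripper_force: 67.0
```

```bash
python3 -c "
from h import *
rep()"
```

```text
pack in dock mm [14.9 -0.2 -1.3] rot [-0.08 -0.97 -0.01] F [2.  0.2 7.6] M [0.15 0.3  0.04] t 21.05 0.05544240326887835
```

Request:
play_rows(deltas=[0.003,0,0,0,0,0,255,0.002,0,0,0,0,0,255,0.002,0,0,0,0,0,255,0,0,0,0,0,0,255])

```text
clock: 21.55
tool_pos: [0.6279, -0.1399, 0.1468]
ee_rot: [-0.243, 2.592, 0.064]
wrist_force: [2.3, 2.1, 6.1]
grip_width: 0.0555
gripper_force: 66.6
```

```bash
python3 -c "
from h import *
rep()"
```

```text
pack in dock mm [10.3 -0.3 -1.3] rot [-0.15 -1.16  0.03] F [5.4 1.6 4. ] M [ 0.   -0.48  0.07] t 21.55 0.055472290734949276
```

Request:
play_rows(deltas=[0.003,0,0,0,0,0,255,0.003,0,0,0,0,0,255,0,0,0,0,0,0,255])

```text
clock: 21.92
tool_pos: [0.6235, -0.1407, 0.1444]
ee_rot: [-0.243, 2.591, 0.063]
wrist_force: [3.8, 0.8, 5.7]
grip_width: 0.055
gripper_force: 66.6
```

```bash
python3 -c "
from h import *
rep()"
```

```text
pack in dock mm [ 5.1 -0.3 -1.2] rot [-0.16 -1.24  0.05] F [6.2 0.1 3. ] M [ 0.09 -0.81 -0.01] t 21.925 0.055034449452318675
```

Request:
play_rows(deltas=[0.003,0,0,0,0,0,255,0.002,0,0,0,0,0,255,0,0,0,0,0,0,255])

```text
clock: 22.3
tool_pos: [0.6195, -0.1415, 0.1419]
ee_rot: [-0.243, 2.59, 0.063]
wrist_force: [4.1, 1.0, 5.8]
grip_width: 0.055
gripper_force: 66.1
```

```bash
python3 -c "
from h import *
rep()"
```

```text
pack in dock mm [ 0.4 -0.3 -1.4] rot [-0.17 -1.25  0.06] F [6.6 0.2 3. ] M [ 0.11 -1.13  0.01] t 22.3 0.05502335763123001
```

Request:
play_rows(deltas=[0.002,0,0,0,0,0,255,0.001,0,0,0,0,0,255,0,0,0,0,0,0,255])

```text
clock: 22.68
tool_pos: [0.6185, -0.1417, 0.1414]
ee_rot: [-0.243, 2.588, 0.062]
wrist_force: [6.6, 2.0, 6.0]
grip_width: 0.0554
gripper_force: 66.1
```

```bash
python3 -c "
from h import *
rep()
c=cam('wrist');save(c,'w12')
for n in('w8','w12'):
    d=load(n);print(n,blob(d,'orange',(260,370,380,460))[::2])
print(blob(c,'red',(200,0,440,300))[::2])"
```

```text
pack in dock mm [-0.9 -0.3 -1.3] rot [-0.21 -1.39  0.1 ] F [8.9 0.8 1.8] M [ 0.11 -1.64 -0.04] t 22.675 0.05537145008350451
w8 (array([312.3961039 , 407.26136364]), array([275, 390,  83,  38, 616], dtype=int32))
w12 (array([314.7597254 , 406.86498856]), array([275, 390,  83,  38, 437], dtype=int32))
(array([316.84009797, 127.59027292]), array([ 276,   93,   83,   71, 5716], dtype=int32))
```

Request:
play_rows(deltas=[0.002,0,0,0,0,0,255,0.001,0,0,0,0,0,255,0,0,0,0,0,0,255])

```text
clock: 23.1
tool_pos: [0.6184, -0.1418, 0.1417]
ee_rot: [-0.243, 2.584, 0.061]
wrist_force: [12.3, 3.6, 6.8]
grip_width: 0.0551
gripper_force: 65.9
```

```bash
python3 -c "
from h import *
rep()
c=cam('wrist');save(c,'w13');print(blob(c,'red',(200,0,440,300))[::2])"
```

```text
pack in dock mm [-0.9 -0.4 -1. ] rot [-0.27 -1.63  0.12] F [14.4  1.2 -0.4] M [ 0.26 -2.73 -0.14] t 23.1 0.05505987498935253
(array([316.92119944, 127.87970711]), array([ 276,   93,   83,   72, 5736], dtype=int32))
```

Request:
play_rows(deltas=[0.002,0,0,0,0,0,255,0.001,0,0,0,0,0,255,0,0,0,0,0,0,255])

```text
clock: 23.52
tool_pos: [0.6184, -0.1418, 0.1419]
ee_rot: [-0.243, 2.579, 0.06]
wrist_force: [18.1, 5.3, 7.1]
grip_width: 0.0554
gripper_force: 65.6
```

```bash
python3 -c "
from h import *
rep()
c=cam('wrist');save(c,'w14');print(blob(c,'red',(200,0,440,300))[::2])"
```

```text
pack in dock mm [-0.9 -0.4 -0.7] rot [-0.33 -1.87  0.15] F [19.8  1.8 -3.1] M [ 0.36 -3.75 -0.26] t 23.525 0.05541989030540064
(array([317.02253275, 127.9949345 ]), array([ 276,   93,   84,   72, 5725], dtype=int32))
```

Hard stop reached (20 N, no movement). I back off to test whether the catch holds.

Request:
play_rows(deltas=[-0.003,0,0,0,0,0,255,-0.003,0,0,0,0,0,255,-0.001,0,0,0,0,0,255,0,0,0,0,0,0,255])

```text
clock: 24.08
tool_pos: [0.6187, -0.1416, 0.1414]
ee_rot: [-0.244, 2.589, 0.062]
wrist_force: [6.3, 2.0, 6.5]
grip_width: 0.0555
gripper_force: 66.0
```

```bash
python3 -c "
from h import *
rep()
c=cam('wrist');save(c,'w15');print(blob(c,'red',(200,0,440,300))[::2])"
```

```text
pack in dock mm [-0.6 -0.3 -1.4] rot [-0.2  -1.33  0.09] F [9.  0.8 2.4] M [ 0.1  -1.31 -0.  ] t 24.075 0.055504389361477974
(array([316.72366118, 127.1340567 ]), array([ 276,   92,   83,   72, 5714], dtype=int32))
```

Request:
play_rows(deltas=[-0.002,0,0,0,0,0,255,-0.002,0,0,0,0,0,255,0,0,0,0,0,0,255])

```text
clock: 24.5
tool_pos: [0.6202, -0.1414, 0.1422]
ee_rot: [-0.243, 2.592, 0.063]
wrist_force: [1.4, 0.7, 6.1]
grip_width: 0.0551
gripper_force: 66.4
```

```bash
python3 -c "
from h import *
rep()
c=cam('wrist');save(c,'w16');print(blob(c,'red',(200,0,440,300))[::2])"
```

```text
pack in dock mm [ 1.2 -0.4 -1.4] rot [-0.16 -1.15  0.04] F [4.3 0.5 4.6] M [ 0.08 -0.57 -0.03] t 24.5 0.05510845853179485
(array([316.68322334, 122.56425842]), array([ 275,   88,   84,   71, 5758], dtype=int32))
```

Request:
play_rows(deltas=[-0.002,0,0,0,0,0,255,-0.001,0,0,0,0,0,255,0,0,0,0,0,0,255])

```text
clock: 24.92
tool_pos: [0.6208, -0.1412, 0.1426]
ee_rot: [-0.242, 2.595, 0.064]
wrist_force: [-3.8, -1.6, 7.4]
grip_width: 0.0552
gripper_force: 66.8
```

```bash
python3 -c "
from h import *
rep()
c=cam('wrist');save(c,'w17');print(blob(c,'red',(200,0,440,300))[::2])"
```

```text
pack in dock mm [ 2.  -0.4 -1.4] rot [-0.11 -0.99 -0.  ] F [ 0.2 -0.9  8.4] M [ 0.16  0.05 -0.  ] t 24.925 0.05522438458896218
(array([316.53896327, 119.95914864]), array([ 275,   85,   84,   72, 5826], dtype=int32))
```

Request:
play_rows(deltas=[-0.002,0,0,0,0,0,255,-0.001,0,0,0,0,0,255,0,0,0,0,0,0,255])

```text
clock: 25.35
tool_pos: [0.6208, -0.1412, 0.1426]
ee_rot: [-0.242, 2.599, 0.066]
wrist_force: [-10.6, -1.0, 8.9]
grip_width: 0.0549
gripper_force: 67.4
```

```bash
python3 -c "
from h import *
rep()
c=cam('wrist');save(c,'w18');print(blob(c,'red',(200,0,440,300))[::2])"
```

```text
pack in dock mm [ 2.2 -0.3 -1.4] rot [-0.04 -0.76 -0.05] F [-4.8  1.  13. ] M [0.08 1.09 0.1 ] t 25.35 0.05493000770301425
(array([316.36398203, 119.80262703]), array([ 275,   85,   84,   72, 5786], dtype=int32))
```

The catch holds: the battery stops at +0.8 (3 mm from the stop), and a 5 N pull doesn't move it. I relax, release gently and retreat square to the bed.

Request:
play_rows(deltas=[0.003,0,-0.0008,0,0,0,255,0,0,0,0,0,0,255,0,0,0,0,0,0,60,0,0,0,0,0,0,60,0,0,0,0,0,0,60,0,0,0,0,0,0,60])

```text
clock: 26.15
tool_pos: [0.6199, -0.1409, 0.1423]
ee_rot: [-0.243, 2.597, 0.066]
wrist_force: [-0.4, -1.3, 0.2]
grip_width: 0.0653
gripper_force: 0.0
```

Request:
play_rows(deltas=[0,0,-0.005,0,0,0,60,0,0,-0.015,0,0,0,60,0,0,-0.025,0,0,0,60,0,0,-0.025,0,0,0,60,0,0,-0.025,0,0,0,60,0,0,-0.025,0,0,0,60,0,0,0,0,0,0,60])

```text
clock: 27.02
tool_pos: [0.5602, -0.1533, 0.2487]
ee_rot: [-0.241, 2.592, 0.062]
wrist_force: [-0.2, 0.2, 0.0]
grip_width: 0.0649
gripper_force: 0.0
```

```bash
python3 - <<'E'
from h import *
rep()
c=cam("wrist");save(c,"w20");q=np.load("lamp.npy");L=lampframe(q[3],q[4])
r=blob(c,"red",(200,0,440,300));print("red",r[0],r[2]);o=blob(c,"orange",(260,250,380,460));print("patch",o[0],o[2])
for n,P in(("padn",[-.072,0,.008]),("padf",[-.1,0,.008]),("padn dn",[-.072,0,.001]),("padf dn",[-.1,0,-.002]),("patch x0",[.0241,0,.046]),("patch x1",[.0241+.0008,0,.046]),("patch x13",[.037,0,.046])):print(n,proj(c,q[:3]+L@P).round(1))
t=cam("top");print("top red lamp",blob(t,"red",(320,225,350,262))[0],"was 334.84,245.68; charger red",blob(t,"red",(185,240,260,310))[0])
E
```

```text
pack in dock mm [  0.9  -0.9 121.4] rot [-0.24 -1.16 -0.  ] F [-0.1  0.2  0.1] M [-0.02  0.49  0.  ] t 27.025 0.06489196883367533
red [317.54562269 121.38224414] [ 296  103   44   39 1622]
patch [315.20875421 279.06060606] [295 265  45  30 297]
padn [[317.6 142.1]]
padf [[317.7 101.7]]
padn dn [[317.6 141.5]]
padf dn [[317.7 102.4]]
patch x0 [[317.3 279.8]]
patch x1 [[317.3 280.8]]
patch x13 [[317.3 295.1]]
top red lamp [335.54761905 243.02380952] was 334.84,245.68; charger red [201.00869565 284.66086957]
```

Request:
play_rows(deltas=[0,0.04,-0.02,0,0,0,60,0,0.05,-0.02,0,0,0,60,0,0.05,0,0,0,0,60,0,0.04,0,0,0,0,60,0,0,0,0,0,0,60])

```text
clock: 27.75
tool_pos: [0.5056, 0.0244, 0.279]
ee_rot: [-0.252, 2.597, 0.067]
wrist_force: [1.7, -0.1, -0.9]
grip_width: 0.0657
gripper_force: 0.0
```

```bash
python3 - <<'E'
from h import *
t=cam("top");s=cam("side")
print("top red",blob(t,"red",(320,225,350,262))[::2],"side red",blob(s,"red",(300,225,345,285))[::2],"was 334.84,245.68 / 317.15,252.61")
q=np.load("lamp.npy");L=lampframe(q[3],q[4])
for n,c,b in(("top",t,(315,205,350,240)),("side",s,(325,210,375,262))):
    z=np.abs(c["img"].astype(int)-load(n+"0")["img"]).sum(2);print(n,"pred patch",proj(c,q[:3]+L@[.0245,0,.046]).round(1),"pred if ejected",proj(c,q[:3]+L@[.037,0,.046]).round(1))
    m=((cv2.cvtColor(c["img"],cv2.COLOR_RGB2HSV)[...,0]<20)&(cv2.cvtColor(c["img"],cv2.COLOR_RGB2HSV)[...,1]>150)&(z>120)).astype(np.uint8)
    k=np.zeros_like(m);k[b[1]:b[3],b[0]:b[2]]=1;N,l,st,ce=cv2.connectedComponentsWithStats(m*k);print([(st[i].tolist(),ce[i].round(1).tolist()) for i in range(1,N) if st[i,4]>8])
E
```

```text
top red (array([334.81308411, 245.72897196]), array([329, 241,  13,  11, 107], dtype=int32)) side red (array([317.06299213, 252.7007874 ]), array([311, 246,  14,  15, 127], dtype=int32)) was 334.84,245.68 / 317.15,252.61
top pred patch [[331.8 214.3]] pred if ejected [[331.1 209.8]]
[([325, 209, 14, 11, 114], [331.6, 214.1])]
side pred patch [[344.9 215.8]] pred if ejected [[348.9 212.4]]
[([343, 214, 10, 9, 58], [347.4, 217.7]), ([348, 220, 14, 13, 38], [355.4, 225.9]), ([334, 238, 7, 6, 16], [337.1, 240.6])]
```

The lamp has not moved, its pad is up, and the battery's patch is where home predicts. I hand the job in.

```bash
python3 -c "
from h import *
print(ctrl.job_done())"
```

```text
the job is handed in; nothing more can be done
None
```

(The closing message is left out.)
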